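# Hold the hidden bolt head of a worktop bracket against the spanner

### The job

The spanner on the front nut of the steel bracket drags the bolt round by its weight; the bolt's six-sided head sits hidden in the narrow gap between the bracket's two cheeks. First move the grinder or spice jar, whichever stands hard against the bracket, at least 15 cm from the bolt and leave it standing on the worktop. Then reach down into the gap, grip the bolt head, turn it until the spanner handle is level and finish while still gripping the head so that it cannot turn back, never touching the spanner and leaving the honey jar and the mug alone.

Things in the scene. Friction and masses are not known exactly. Their poses are not given: they have to be found in the camera images.
- bracket: fixed U-shaped steel bracket. Origin: on the worktop below the bolt head's centre; x (along the bolt) points away from the robot, yaw within 0.3. Two cheeks 6 mm thick, y -26 to +26 mm, top 87 mm up, inner faces at x = -28 and +28 mm: the gap, open above and at both y ends. Base plate 150 x 56 x 8 mm; a tongue to y = -108 mm at x = -41 mm carries the spanner's rest pin.
- bolt_head (a point): dark steel hexagon midway between the cheeks, 24 mm across flats, 26 mm long along the bolt (bracket's x); origin at its centre, 75 mm above the worktop, on the bolt's axis, about which it turns with nut and spanner. At joint 0 two flats stand upright, facing the bracket's +y and -y: grip them from straight above, fingers closing along y.
- pivot (a joint): turn of bolt, nut and spanner together, rad: 0 = handle on the rest pin, sloping 0.30 down to the bracket's -y; grows as the handle rises; 0.30 = level; stop at 0.9. It grows about the bracket's -x axis: a gripper holding the head from above leans its upper end towards the bracket's +y. The spanner's weight (0.04 to 0.1 N m) drives it back to 0.
- spanner_tip (a point): centre of the hole in the handle end of the flat steel ring spanner on the nut, 122 mm from the bolt's axis. Ring round the nut 36 mm across, 8 mm thick, in front of the front cheek, 42 mm nearer the robot than the bolt head's centre; handle 13 mm high, 6 mm thick, 133 mm long from the axis. It is not to be touched.
- dark_grinder: upright salt grinder, 49 mm across, 123 mm tall, black upper half, grey lower half, 0.14 to 0.22 kg; origin at the centre of its underside. Either it or the spice jar stands against the bracket's +y side, its centre 56 to 70 mm from the bolt head's; the other stands well away.
- spice_jar: upright glass spice jar with a red cap, 45 mm across and 106 mm tall, about 0.11 kg; origin at the centre of its underside. See dark_grinder. (Three such jars at the back wall on the far right are not meant.)
- honey_jar: amber honey jar with a gilt lid, 58 mm across, 74 mm tall; origin at the centre of its underside; bystander, stays where it is.
- mug: small white cup with handle, 62 x 88 x 50 mm, the one nearer the middle of the worktop, right of the bracket; origin at the centre of its underside; bystander, stays where it is.
Mind the look-alikes: they are no part of the job. Of the things shaped like the dark_grinder, the black one is meant.

How it is judged:
By the outcome, as a careful person would: the job done as asked, in the order asked, and still so for the second after the job is handed in, while the arm keeps its last pose, push and grip.
It also fails if it takes over 48 s, if anything falls off the work surface, if the arm or the gripper's body presses on something with over 40 N, if the wrist force passes 120 N, or if a joint passes its speed limit or range.

### The arm

A 6-joint arm with a two-finger parallel gripper is mounted at the origin on a cart in front of the work surface, level with it; the furniture and walls round the work are solid. World frame = base frame: x ahead of the robot, y to its left, z up, the work surface at z = 0. Lengths are in mm, angles in rad, forces in N, time in s.
With the tool pointing down it reaches from about 350 to 975 mm from the base axis. Payload 7.1 kg.
Tool frame: the origin (TCP) lies midway between the tips of the shut fingers; the grasp point (between the pads) lies 19 mm behind it; z points along the fingers, y is the line along which they close (so a half turn about z gives the same grasp; the last joint's range is limited). The gripper opens to 88 mm and grips with 3 to 60 N. Pads are 20 mm wide; open, the fingers measure 115 mm over their backs; the gripper's body (75 mm by 178 mm) begins 61 mm behind the grasp point.
Start: joints at [-1.135, 0.423, 1.63, -0, 1.089, -0.019], TCP at [274.566, -561.443, 222.675] pointing down, gripper open.
Joint ranges: [-3, 3], [-0.9, 2.11], [0.09, 2.58], [-1.31, 4.45], [0.11, 2.69], [-2.54, 2.54]. Speed limits (rad/s): [2.39, 2.39, 3.01, 3.14, 3.14, 3.14].

### API

Orientations are given as a rotation vector (axis times angle).
In Python, from workcell import status, eyes, ticket gives the robot as it stands.
- The arm moves only by the shell command python3 -m jog 'ROWS' [OPENING]. ROWS is a JSON list of rows, 1 to 5 of them, each of 6 numbers: dx, dy, dz in mm, then a rotation vector rx, ry, rz in rad; each row shifts and turns the commanded pose from where the row before left it, along the tool's axes as they then stand; what a row does not reach is not made up. A row lasts 1/12 s, in which the tool goes at most 41.7 mm and 0.125 rad, less where a joint would pass 70% of its speed; a pose out of reach is approached as far as the arm can. OPENING is the finger opening in mm, set as the command begins (- or left out keeps the last). The fingers move at their own pace and stop on an object; the grip force is fixed at half the most. Time passes only in rows, so rows that do not move let the fingers close. It prints the time, the measured TCP pose, the force, the opening and the grip force at its end.
- status.get_obs(): the state, without advancing time (a new reading comes with each control period).
- eyes.get_image(name): name is "scene" or "top"; returns a dict with "img" (384x512x3 uint8, red, green, blue), "range_z" (384x512 float32, mm along the optical axis (not along the pixel's ray), 0 where there is no reading), "fx", "fy", "cx", "cy" (pixels), "k1" (the pictures are not rectified: a ray, as slopes to the right and down, at radius r is drawn at 1 + k1 r^2 times it, then the intrinsics apply), "R" (3x3) and "t" (3): a world point X has camera coordinates R X + t. Camera axes: x right, y down, z forward; pixel columns grow to the right and rows downward; lengths in mm; the calibration is good to about 2 mm. A picture is of the moment at which its call begins.
- ticket.close_job(): hands the job in; it is judged then, once.
The state is a dict: "t": time; "qpos": joint angles; "qvel": joint speeds; "joint_torque": joint torques, N m; "ee_pos": TCP position; "orientation": TCP orientation; "ft_force": force on the tool from outside, world axes, zero at the start; "moment": the same for the moment, N m; "width": finger opening in mm; "grasp_force": force on a finger pad.
Only numpy, scipy, OpenCV 4.12 (cv2) and the standard library are available. Lean on these libraries where they do the work, as an engineer would, in place of code of your own. Each camera call takes 0.05 s, during which the arm holds its last target. There are 200 camera calls.

## Working session

There is one attempt and no reset: what is moved stays moved. The work goes in short steps, Python scripts to look and compute and a shell command to move; the robot and the scene stay as the last step left them, time stands still between calls to the robot, and variables do not carry over. Pictures are saved under pics/ and viewed, at most 10 in all, crops included, and the job is handed in when it is done.

```bash
ls; mkdir -p pics
cat > h.py <<'E'
import numpy as np, cv2
from workcell import status, eyes, ticket
def cloud(d):
    K=np.array([[d['fx'],0,d['cx']],[0,d['fy'],d['cy']],[0,0,1.]])
    v,u=np.mgrid[:384,:512]
    # drawn = s*(1+k1 r^2): OpenCV's own model
    n=cv2.undistortPoints(np.stack([u,v],-1).reshape(-1,1,2).astype(float),K,np.array([d['k1'],0,0,0.]))[:,0]
    z=d['range_z'].reshape(-1).astype(float)
    P=np.c_[n*z[:,None],z]
    X=(P-np.array(d['t']))@np.array(d['R'])
    X[z==0]=np.nan
    return X.reshape(384,512,3)
def shot(name):
    d=eyes.get_image(name); return d,d['img'],cloud(d)
E
python3 - <<'E'
from h import *
import pickle
for n in('scene','top'):
    d,im,X=shot(n); pickle.dump((d,X),open(n+'.pkl','wb'))
    cv2.imwrite(f'pics/{n}0.png',cv2.resize(im[:,:,::-1],(800,600),interpolation=cv2.INTER_CUBIC))
    print(n,d['fx'],d['k1'],-np.array(d['R']).T@d['t'])
print(status.get_obs())
E
```

```text
pics
scene 399.92431309323246 -0.08150795207980266 [ 69.61469023 616.94639605 904.59474278]
top 380.76302008610304 0.015574379410491581 [ 404.06929411    2.61246784 1091.62106713]
{'t': 0.1, 'qpos': array([-1.13500301e+00,  4.23796004e-01,  1.63062784e+00,  1.12511501e-05,
        1.08862515e+00, -1.90008838e-02]), 'qvel': array([-0.00039551, -0.00384516, -0.00253184, -0.00047019,  0.0010181 ,
       -0.00099223]), 'joint_torque': array([ 8.59044558e-04, -5.45609236e+01, -2.74324751e+01,  6.45785057e-02,
        1.87531777e-02, -3.75283514e-05]), 'ee_pos': array([ 274.35180652, -560.98054395,  221.95411936]), 'orientation': array([-3.05932871e+00, -7.07918499e-01,  4.57765856e-04]), 'ft_force': array([-0.53080158,  0.30091428, -0.30513429]), 'moment': array([ 0.05125644,  0.06572711, -0.00020785]), 'grasp_force': 0.0, 'width': 87.87322944588666}
```

View pics/scene0.png

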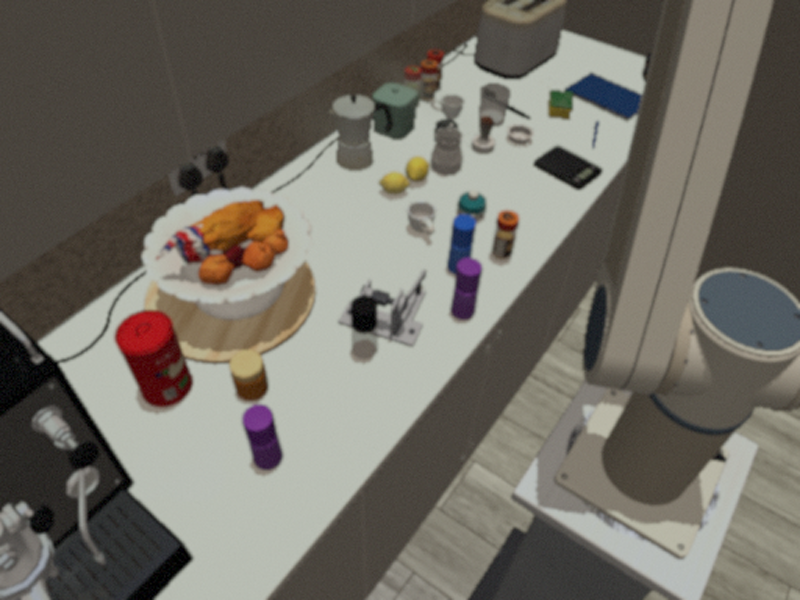

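View pics/top0.png

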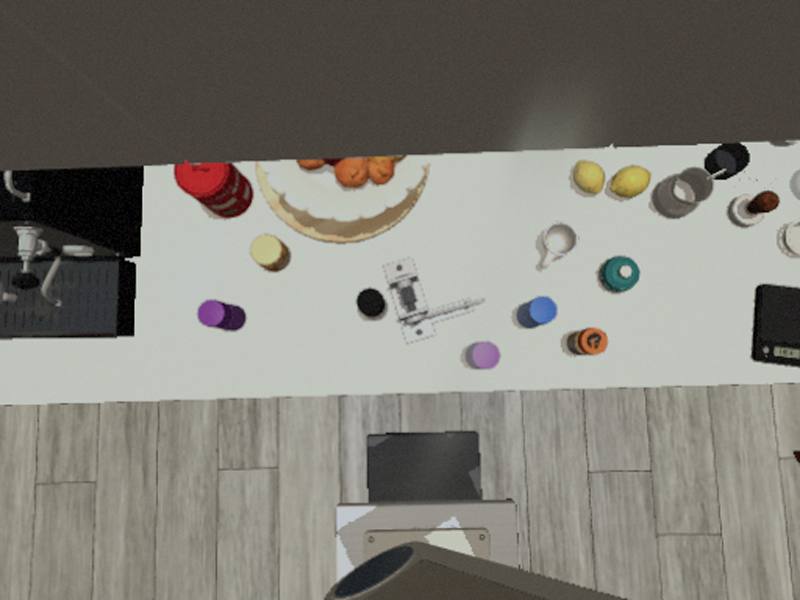

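Both views show the black grinder against the bracket on its left (+y) side: top view (371,302), scene view (364,313). The bracket is at (408,300) in the top view with the spanner to its right, the honey jar at (268,252) and the mug at (558,240). Next I'll measure these.

Run:
```python
from h import *
import pickle
d,X=pickle.load(open('top.pkl','rb')); im=d['img']
def at(u,v,r=2):
    u=int(u/1.5625);v=int(v/1.5625); return np.nanmedian(X[v-r:v+r+1,u-r:u+r+1].reshape(-1,3),0).round(1)
print('grinder',at(371,302),'plate1',at(399,268,1),'plate2',at(418,333,1),'honey',at(268,252),'mug',at(558,240),'head',at(407,298,1),'tip',at(478,300,1),'table',at(320,350))
for n in('top','scene'):
    d,X=pickle.load(open(n+'.pkl','rb')); im=d['img']
    z=X[...,2]; g=im.max(2)
    roi=(X[...,0]>300)&(X[...,0]<650)&(X[...,1]>-150)&(X[...,1]<200)
    m=roi&(g<45)&(z>105)&(z<140); P=X[m]; 
    if len(P): print(n,'grinder top',len(P),P.mean(0),P.min(0),P.max(0),cv2.minEnclosingCircle(P[:,:2].astype(np.float32)))
    for lo,hi in((4,14),(80,95)):
        m=roi&(z>lo)&(z<hi); m=m.astype(np.uint8)
        c,l,s,_=cv2.connectedComponentsWithStats(m)
        for k in range(1,c):
            if s[k,4]>25:
                P=X[l==k]; print(n,lo,s[k,4],P.mean(0).round(1),P.min(0).round(),P.max(0).round(),cv2.minAreaRect(P[:,:2].astype(np.float32)))
d=pickle.load(open('top.pkl','rb'))[0]['img']; cv2.imwrite('pics/crop.png',cv2.resize(d[155:230,210:330,::-1],(800,500),interpolation=cv2.INTER_CUBIC))
```

```text
grinder [499.1  78.8 123.7] plate1 [572.   34.5  13.6] plate2 [450.7   3.9  11.5] honey [596.9 260.4  75.5] mug [ 614.3 -259.     8.5] head [509.1  20.5  87.6] tip [ 503.6 -104.2   46.9] table [425.2 184.7   1.7]
top grinder top 227 [498.37477738  78.84749611 123.10067965] [477.28679105  58.26102162 107.43242232] [519.99484145  99.52804216 127.78471277] ((498.6722412109375, 79.12567138671875), 22.109716415405273)
top 4 275 [636.7 129.9  11.4] [621.  44.   4.] [650. 198.  14.] ((635.4158935546875, 121.15679931640625), (154.23231506347656, 28.90403938293457), 89.96499633789062)
top 4 184 [569.3  32.5   8.7] [548.   3.   4.] [589.  61.  14.] ((569.2039794921875, 31.604820251464844), (29.72121238708496, 58.05652618408203), 14.734710693359375)
top 4 99 [518.3  -1.6   8.9] [493. -15.   4.] [546.  10.  14.] ((519.1014404296875, -0.11715126037597656), (50.46306228637695, 18.42966079711914), 14.094400405883789)
top 4 115 [507.2  36.2   8.4] [481.  20.   4.] [535.  50.  13.] ((507.919921875, 40.127952575683594), (52.57942581176758, 26.94209861755371), 22.95753288269043)
top 4 62 [498.5 -56.4  
[... 1331 characters left out ...]
17285156), 19.8641414642334)
scene 4 38 [487.7  95.3   8.8] [474.  74.   4.] [513. 107.  13.] ((489.6246643066406, 94.52847290039062), (45.01711654663086, 17.62882423400879), 35.92161560058594)
scene 80 222 [502.2  18.2  85.7] [462. -12.  80.] [550.  44.  93.] ((503.8168640136719, 16.32442855834961), (85.49805450439453, 48.84059524536133), 10.674637794494629)
scene 80 62 [399.7 -89.5  87.1] [ 384. -115.   80.] [427. -80.  95.] ((401.1715087890625, -94.70011138916016), (46.03358459472656, 23.822097778320312), 26.163339614868164)
scene 80 60 [488.9  94.9  88.1] [476.  70.  80.] [511. 105.  94.] ((489.365478515625, 91.2576904296875), (42.904457092285156, 18.391450881958008), 44.517723083496094)
```

View pics/crop.png

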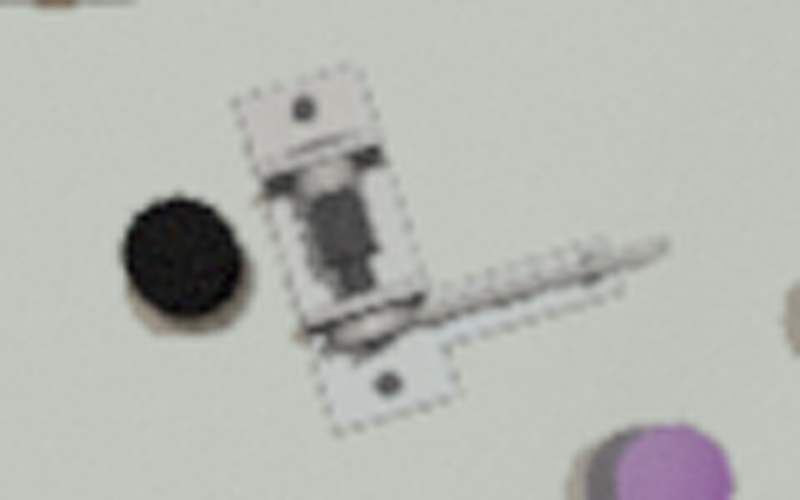

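The grinder's top centre is near (498.5,79) and the bracket yaw is about 0.255. Next: a finer estimate of the bolt centre, and the deltas to move.

```bash
cat >> h.py <<'E'
from scipy.spatial.transform import Rotation as Ro
def ray(d,u,v,z):
    K=np.array([[d['fx'],0,d['cx']],[0,d['fy'],d['cy']],[0,0,1.]])
    n=cv2.undistortPoints(np.array([[[u,v]]],float),K,np.array([d['k1'],0,0,0.]))[0,0]
    R=np.array(d['R']);c=-R.T@d['t'];w=R.T@np.r_[n,1]; return c+w*(z-c[2])/w[2]
def delta(x,y,z,ry):
    """tool-axis turn to bring tool y to heading ry (pointing down), and then tool-axis shift"""
    o=status.get_obs(); R0=Ro.from_rotvec(o['orientation'])
    Y=np.array([np.cos(ry),np.sin(ry),0]);Z=np.array([0,0,-1.]);R1=Ro.from_matrix(np.c_[np.cross(Y,Z),Y,Z])
    s=np.array([x,y,z])-o['ee_pos']
    print('turn',(R0.inv()*R1).as_rotvec().round(3),'shift after',R1.inv().apply(s).round(1),'shift now',R0.inv().apply(s).round(1),'q',o['qpos'].round(2))
E
python3 - <<'E'
from h import *
import pickle
d,X=pickle.load(open('top.pkl','rb')); im=d['img'].astype(int)
g=im.max(2)
def blob(u0,v0,r,thr):
    m=np.zeros(g.shape,np.uint8); m[v0-r:v0+r+1,u0-r:u0+r+1]=(g[v0-r:v0+r+1,u0-r:u0+r+1]<thr)
    ys,xs=np.nonzero(m); w=thr-g[ys,xs]; return (xs*w).sum()/w.sum(),(ys*w).sum()/w.sum(),len(xs)
H=[]
for c in((303,108),(388,383)):
    b=blob(round(210+c[0]*.15-.4),round(155+c[1]*.15-.4),4,140); p=ray(d,b[0],b[1],8);H.append(p);print(b,p)
v=H[0]-H[1];print('mid',(H[0]+H[1])/2,'len',np.linalg.norm(v),'yaw',np.arctan2(v[1],v[0]))
# head top: dark pixels in the middle
m=np.zeros(g.shape,bool);m[180:200,254:270]=True
m&=(g<110)&(X[...,2]>78); P=X[m];print('head',len(P),P.mean(0),cv2.minAreaRect(P[:,:2].astype(np.float32)),P[:,2].min(),P[:,2].max())
# frame check: cheek tops
yaw=.255;c=np.array([509,17.])
roi=(abs(X[...,0]-510)<60)&(abs(X[...,1]-17)<45)&(X[...,2]>80)&(X[...,2]<96)
Q=(X[roi][:,:2]-c)@np.array([[np.cos(yaw),-np.sin(yaw)],[np.sin(yaw),np.cos(yaw)]])
for lo in range(-52,52,4):
    s=Q[(Q[:,0]>=lo)&(Q[:,0]<lo+4)]
    if len(s):print(lo,len(s),s[:,1].min().round(1),s[:,1].max().round(1))
delta(498.5,79,220,.255)
E
```

```text
(np.float64(255.01285347043702), np.float64(171.01799485861181), 10) [572.53512143  34.54151415   8.        ]
(np.float64(267.6441176470588), np.float64(211.98235294117646), 12) [453.72910017   2.00093239   8.        ]
mid [513.1321108   18.27122327   8.        ] len 123.18181744584818 yaw 0.2673402285872373
head 107 [509.10811515  17.40411635  85.20814013] ((510.4664306640625, 17.752464294433594), (47.847412109375, 22.67391014099121), 12.159114837646484) 78.26432527875835 91.4768476323815
-48 8 -10.9 8.4
-44 18 -17.4 13.5
-40 21 -18.3 15.3
-36 16 -16.4 13.0
-32 28 -26.2 24.0
-28 18 -24.4 22.5
-24 5 -4.2 4.2
-20 6 -4.9 3.5
-16 5 -3.2 4.5
-12 13 -10.6 47.3
-8 13 -11.3 10.7
-4 17 -12.1 43.5
0 15 -10.9 41.8
4 13 -11.7 40.4
8 16 -10.7 41.5
12 10 -11.4 10.5
16 10 -10.4 6.5
20 14 -11.2 10.8
24 14 -12.0 10.1
28 25 -25.1 24.6
32 27 -25.8 23.9
36 8 -9.8 12.2
turn [-1.000e-03 -1.000e-03 -1.371e+00] shift after [562.7 378.3   2. ] shift now [ 482.5 -476.5    2.7] q [-1.14  0.42  1.63  0.    1.09 -0.02]
```

```bash
T='[0,0,0,0,0,-0.125]'; 
python3 -m jog '[[0,0,0,0,0,-0.125],[0,0,0,0,0,-0.125],[0,0,0,0,0,-0.125],[0,0,0,0,0,-0.125],[0,0,0,0,0,-0.125]]' 86
python3 -m jog '[[0,0,0,0,0,-0.125],[0,0,0,0,0,-0.125],[0,0,0,0,0,-0.125],[0,0,0,0,0,-0.125],[0,0,0,0,0,-0.125]]'
python3 -m jog '[[0,0,0,0,0,-0.121],[30,20,0,0,0,0],[30,20,0,0,0,0],[30,20,0,0,0,0],[30,20,0,0,0,0]]'
python3 -m jog '[[30,20,0,0,0,0],[30,20,0,0,0,0],[30,20,0,0,0,0],[30,20,0,0,0,0],[30,20,0,0,0,0]]'
python3 -m jog '[[30,20,0,0,0,0],[30,20,0,0,0,0],[30,20,0,0,0,0],[30,20,0,0,0,0],[30,20,0,0,0,0]]'
python3 -c "from h import *;delta(498.5,79,170,.262)"
```

```text
t: 0.52
ee_pos: [274.4, -561.1, 222.2]
orientation: [-2.689, -1.623, -0.0]
ft_force: [-0.1, -0.5, 0.9]
width: 86.1
grasp_force: 0.0
t: 0.93
ee_pos: [274.4, -561.2, 222.2]
orientation: [-2.06, -2.371, -0.001]
ft_force: [0.3, -0.5, -0.1]
width: 86.0
grasp_force: 0.0
t: 1.35
ee_pos: [321.6, -423.5, 222.2]
orientation: [-1.922, -2.484, -0.001]
ft_force: [0.7, -0.2, -0.3]
width: 85.9
grasp_force: 0.0
t: 1.77
ee_pos: [380.6, -253.0, 222.5]
orientation: [-1.921, -2.485, -0.0]
ft_force: [0.0, -0.1, -0.6]
width: 86.3
grasp_force: 0.0
t: 2.18
ee_pos: [439.6, -82.6, 222.6]
orientation: [-1.921, -2.486, 0.0]
ft_force: [0.0, 0.8, 0.2]
width: 86.6
grasp_force: 0.0
turn [-0.    -0.    -0.007] shift after [140.9  98.7  52.6] shift now [141.6  97.7  52.6] q [-0.21  0.16  2.01 -0.    0.98 -0.47]
```

```bash
python3 -m jog '[[30,20,0,0,0,-0.007],[30,20,0,0,0,0],[30,20,0,0,0,0],[30,20,0,0,0,0],[20,18,0,0,0,0]]'
python3 -m jog '[[0,0,0,0,0,0],[0,0,0,0,0,0]]'
python3 -c "from h import *;delta(498.5,79,72,.262)"
```

```text
t: 2.6
ee_pos: [498.1, 78.8, 222.5]
orientation: [-1.91, -2.493, 0.0]
ft_force: [-0.4, 0.3, -0.2]
width: 85.9
grasp_force: 0.0
t: 2.77
ee_pos: [498.1, 77.1, 222.3]
orientation: [-1.909, -2.495, 0.001]
ft_force: [-0.1, -1.2, -0.1]
width: 86.1
grasp_force: 0.0
turn [-0.001  0.     0.003] shift after [  1.7   0.8 150.3] shift now [  1.7   1.  150.3] q [ 0.13  0.25  1.89 -0.    1.   -0.13]
```

```bash
python3 -m jog '[[1.5,1,30,0,0,0],[0,0,30,0,0,0],[0,0,30,0,0,0],[0,0,20,0,0,0],[0,0,20,0,0,0]]'
python3 -m jog '[[0,0,20,0,0,0],[0,0,0,0,0,0],[0,0,0,0,0,0]]'
python3 -m jog '[[0,0,0,0,0,0],[0,0,0,0,0,0],[0,0,0,0,0,0],[0,0,0,0,0,0],[0,0,0,0,0,0]]' 30
python3 -m jog '[[0,0,0,0,0,0],[0,0,0,0,0,0],[0,0,0,0,0,0],[0,0,0,0,0,0],[0,0,0,0,0,0]]' 30
```

```text
t: 3.18
ee_pos: [497.5, 76.3, 91.2]
orientation: [-1.913, -2.49, 0.002]
ft_force: [0.4, -0.3, 0.1]
width: 86.2
grasp_force: 0.0
t: 3.43
ee_pos: [497.5, 76.6, 72.1]
orientation: [-1.913, -2.49, 0.004]
ft_force: [-0.3, -0.4, -0.2]
width: 85.9
grasp_force: 0.0
t: 3.85
ee_pos: [499.2, 77.9, 73.4]
orientation: [1.912, 2.492, 0.001]
ft_force: [-0.4, 0.3, -0.9]
width: 56.4
grasp_force: 0.0
t: 4.27
ee_pos: [499.1, 77.9, 72.9]
orientation: [1.912, 2.492, 0.001]
ft_force: [-0.0, 1.3, 3.4]
width: 44.5
grasp_force: 30.0
```

```bash
python3 -m jog '[[0,0,-10,0,0,0],[0,0,-15,0,0,0],[10,0,-15,0,0,0],[20,-4,0,0,0,0],[25,-4,0,0,0,0]]'
python3 -m jog '[[25,-4,0,0,0,0],[25,-4,0,0,0,0],[15,-4,0,0,0,0],[10,0,0,0,0,0],[0,0,0,0,0,0]]'
python3 -m jog '[[0,0,0,0,0,0],[0,0,0,0,0,0]]'
python3 - <<'E'
from h import *
d,im,X=shot('scene'); cv2.imwrite('pics/c1.png',cv2.resize(im[120:300,130:330,::-1],(660,594),interpolation=cv2.INTER_CUBIC))
print(status.get_obs()['ee_pos'])
E
```

```text
t: 4.68
ee_pos: [477.4, 128.7, 113.9]
orientation: [1.914, 2.49, 0.002]
ft_force: [0.5, 0.2, -1.4]
width: 44.9
grasp_force: 30.0
t: 5.1
ee_pos: [445.3, 199.5, 113.0]
orientation: [-1.91, -2.494, -0.0]
ft_force: [-0.5, -0.6, -0.7]
width: 44.8
grasp_force: 30.0
t: 5.27
ee_pos: [446.1, 197.7, 112.8]
orientation: [1.912, 2.492, -0.0]
ft_force: [0.8, 0.4, -1.7]
width: 44.7
grasp_force: 30.0
[446.19533643 197.5112578  112.72441648]
```

View pics/c1.png

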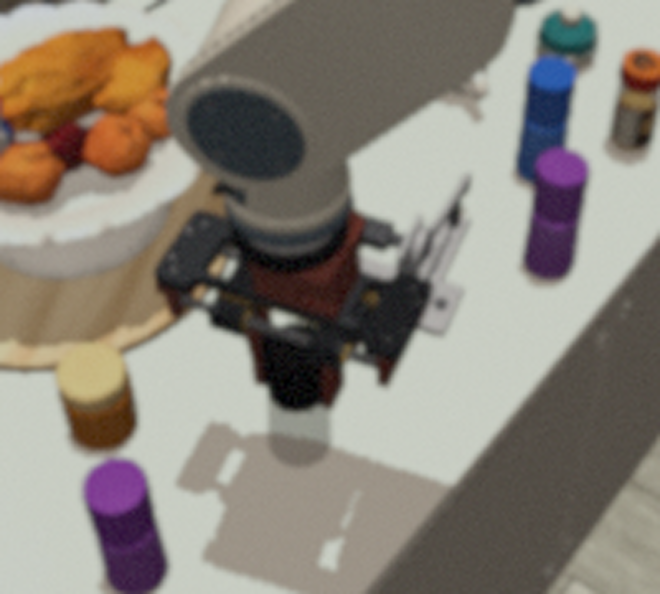

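The grinder is held upright at crop (298,400), over clear worktop. Lowering it now.

```bash
python3 -m jog '[[0,0,12,0,0,0],[0,0,12,0,0,0],[0,0,8,0,0,0],[0,0,4,0,0,0],[0,0,0,0,0,0]]'
python3 -m jog '[[0,0,2,0,0,0],[0,0,1,0,0,0],[0,0,0,0,0,0],[0,0,0,0,0,0]]'
```

```text
t: 5.73
ee_pos: [445.4, 197.5, 75.8]
orientation: [-1.913, -2.491, 0.003]
ft_force: [-0.3, -0.7, -1.9]
width: 45.0
grasp_force: 30.0
t: 6.07
ee_pos: [446.0, 198.3, 74.0]
orientation: [1.912, 2.492, 0.001]
ft_force: [0.4, -0.3, -1.3]
width: 45.1
grasp_force: 30.0
```

```bash
python3 -m jog '[[0,0,1,0,0,0],[0,0,0.5,0,0,0],[0,0,0,0,0,0],[0,0,0,0,0,0]]'
```

```text
t: 6.4
ee_pos: [446.2, 198.5, 72.9]
orientation: [1.912, 2.492, 0.001]
ft_force: [0.8, -0.8, 4.5]
width: 45.0
grasp_force: 30.0
```

```bash
python3 -m jog '[[0,0,0,0,0,0],[0,0,0,0,0,0],[0,0,0,0,0,0],[0,0,0,0,0,0],[0,0,0,0,0,0]]' 86
python3 -m jog '[[0,0,-10,0,0,0],[0,0,-25,0,0,0],[0,0,-30,0,0,0],[0,0,-35,0,0,0],[0,0,-30,0,0,0]]' 86
python3 -m jog '[[0,0,0,0,0,0.125],[0,0,0,0,0,0.125],[0,0,0,0,0,0.125],[0,0,0,0,0,0.125],[0,0,0,0,0,0.125]]'
python3 -m jog '[[0,0,0,0,0,0.125],[0,0,0,0,0,0.125],[0,0,0,0,0,0.125],[0,0,0,0,0,0.125],[0,0,0,0,0,0.125]]' 60
python3 -m jog '[[0,0,0,0,0,0.125],[0,0,0,0,0,0.125],[0,0,0,0,0,0.071],[0,0,0,0,0,0],[0,0,0,0,0,0]]' 
python3 -c "
from h import *
delta(511.5,17.3,180,.262-np.pi/2)
d,im,X=shot('scene'); cv2.imwrite('pics/c2.png',cv2.resize(im[120:300,130:330,::-1],(660,594),interpolation=cv2.INTER_CUBIC))"
```

```text
t: 6.82
ee_pos: [445.8, 198.2, 72.2]
orientation: [1.912, 2.493, 0.0]
ft_force: [-0.3, 0.2, 0.2]
width: 74.9
grasp_force: 0.0
t: 7.23
ee_pos: [445.7, 198.2, 204.6]
orientation: [1.912, 2.492, 0.001]
ft_force: [1.4, 0.1, -0.2]
width: 86.0
grasp_force: 0.0
t: 7.65
ee_pos: [445.7, 198.2, 203.0]
orientation: [2.591, 1.776, 0.001]
ft_force: [0.6, -0.3, 0.2]
width: 86.1
grasp_force: 0.0
t: 8.07
ee_pos: [445.7, 198.2, 202.9]
orientation: [-3.012, -0.893, -0.001]
ft_force: [0.9, -0.6, 0.3]
width: 60.4
grasp_force: 0.0
t: 8.48
ee_pos: [445.8, 198.2, 202.7]
orientation: [-3.114, -0.414, -0.001]
ft_force: [-0.2, 0.5, 0.5]
width: 59.9
grasp_force: 0.0
turn [-0.    -0.     0.002] shift after [ 16.6 191.8  22.7] shift now [ 16.2 191.8  22.7] q [0.39 0.25 1.94 0.   0.95 1.7 ]
```

View pics/c2.png

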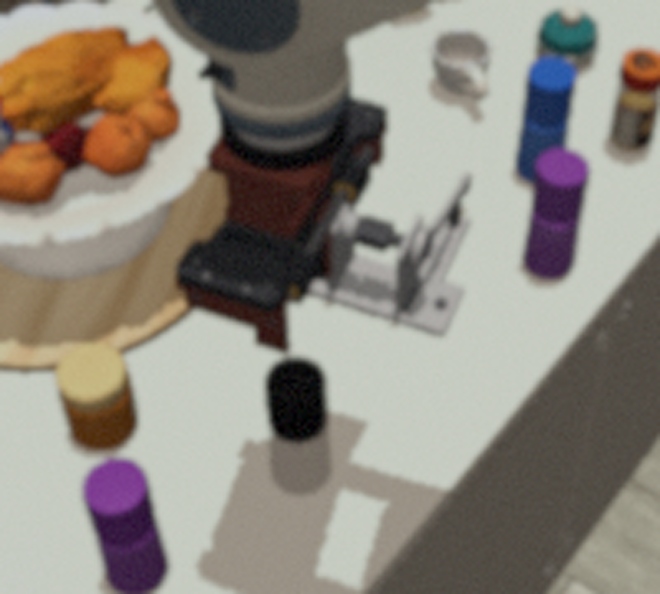

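The grinder stands at crop (298,420) and the bracket is clear. Moving above the head.

```bash
python3 -m jog '[[3,30,0,0,0,0],[3,32,0,0,0,0],[3,34,0,0,0,0],[3,34,0,0,0,0],[3,34,0,0,0,0]]' 54
python3 -m jog '[[1,28,20,0,0,0.002],[0,0,0,0,0,0],[0,0,0,0,0,0],[0,0,0,0,0,0]]' 
python3 -c "
from h import *
delta(511.5,17.3,56,.262-np.pi/2)
d,im,X=shot('scene'); cv2.imwrite('pics/c3.png',cv2.resize(im[130:250,190:320,::-1],(650,600),interpolation=cv2.INTER_CUBIC))"
```

```text
t: 8.95
ee_pos: [503.0, 42.3, 202.5]
orientation: [-3.114, -0.414, -0.0]
ft_force: [0.3, 1.1, -1.1]
width: 54.1
grasp_force: 0.0
t: 9.28
ee_pos: [510.7, 17.1, 182.2]
orientation: [-3.115, -0.408, 0.001]
ft_force: [-0.5, 1.1, -0.9]
width: 53.9
grasp_force: 0.0
turn [-0.     0.    -0.002] shift after [  0.8   0.  126.2] shift now [9.000e-01 1.000e-01 1.262e+02] q [0.01 0.31 1.91 0.   0.92 1.32]
```

View pics/c3.png

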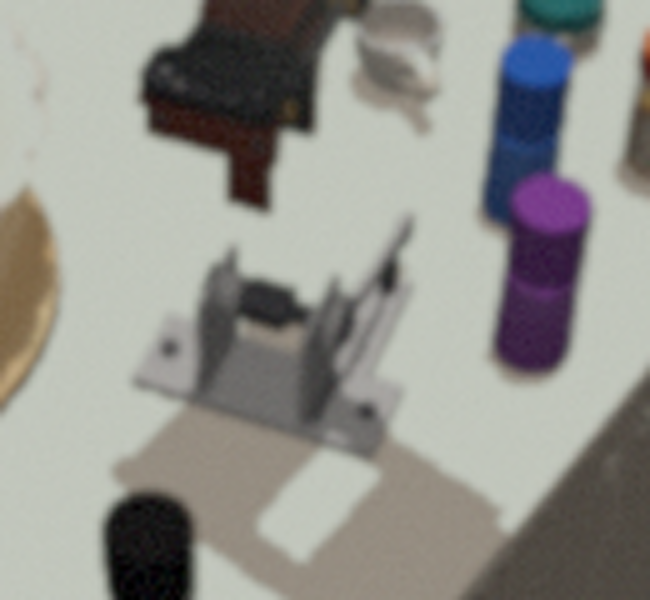

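The open fingers are above the gap and the dark head shows at crop (268,300). Descending in stages and checking force.

```bash
python3 -m jog '[[0.5,0,25,0,0,0],[0,0,30,0,0,0],[0,0,15,0,0,0],[0,0,10,0,0,0],[0,0,5,0,0,0]]'
python3 -m jog '[[0,0,5,0,0,0],[0,0,5,0,0,0],[0,0,5,0,0,0],[0,0,5,0,0,0],[0,0,0,0,0,0]]'
```

```text
t: 9.75
ee_pos: [510.9, 18.0, 96.4]
orientation: [-3.115, -0.41, 0.002]
ft_force: [0.0, -0.1, 1.1]
width: 54.2
grasp_force: 0.0
t: 10.17
ee_pos: [511.2, 17.0, 76.7]
orientation: [-3.115, -0.407, 0.001]
ft_force: [-0.5, -0.5, 0.2]
width: 54.0
grasp_force: 0.0
```

```bash
python3 -m jog '[[0,0,5,0,0,0],[0,0,5,0,0,0],[0,0,5,0,0,0],[0,0,5,0,0,0],[0,0,0,0,0,0]]'
python3 -m jog '[[0,0,0,0,0,0],[0,0,0,0,0,0],[0,0,0,0,0,0]]' 34
```

```text
t: 10.58
ee_pos: [510.7, 17.0, 56.1]
orientation: [-3.115, -0.407, 0.003]
ft_force: [-0.7, -0.1, -0.0]
width: 54.0
grasp_force: 0.0
t: 10.83
ee_pos: [511.6, 17.0, 57.3]
orientation: [3.115, 0.407, 0.0]
ft_force: [-0.5, 0.7, -0.4]
width: 37.3
grasp_force: 0.0
```

```bash
python3 -m jog '[[0,0,0,0,0,0],[0,0,0,0,0,0],[0,0,0,0,0,0]]' 27
python3 -m jog '[[0,0,0,0,0,0],[0,0,0,0,0,0],[0,0,0,0,0,0],[0,0,0,0,0,0]]' 15
python3 -c "from h import *;o=status.get_obs();print(o['moment'],o['ee_pos'])"
```

```text
t: 11.08
ee_pos: [511.5, 17.0, 57.3]
orientation: [3.115, 0.407, 0.001]
ft_force: [-0.7, 0.8, 0.7]
width: 27.8
grasp_force: 0.0
t: 11.42
ee_pos: [511.5, 17.1, 57.3]
orientation: [-3.115, -0.407, -0.0]
ft_force: [-1.1, 1.0, 3.0]
width: 23.5
grasp_force: 30.0
[0.12752356 0.08991647 0.15237386] [511.45377108  17.08082039  57.2943677 ]
```

The grip is well centred, with almost no side load. Now turning about the bolt axis: tool −x, with the TCP 17.7 mm below the axis.

```bash
python3 -m jog '[[0,0.5,0,-0.03,0,0],[0,0.5,0,-0.03,0,0],[0,0.5,0,-0.03,0,0],[0,0.5,0,-0.03,0,0],[0,0,0,0,0,0]]'
python3 -c "from h import *;o=status.get_obs();print(o['moment'],o['ee_pos'])"
```

```text
t: 11.83
ee_pos: [512.0, 15.1, 57.4]
orientation: [2.995, 0.394, 0.024]
ft_force: [0.2, -6.3, 0.3]
width: 23.8
grasp_force: 30.0
[-9.32222371e-01 -8.19317924e-02 -3.37466515e-05] [512.01750167  15.06494146  57.42734693]
```

```bash
python3 -m jog '[[0,0.7,0,-0.03,0,0],[0,0.6,0,-0.03,0,0],[0,0.6,0,-0.03,0,0],[0,0,0,0,0,0],[0,0,0,0,0,0]]'
python3 -m jog '[[0,0.6,0,-0.03,0,0],[0,0.6,0,-0.03,0,0],[0,0.6,0,-0.03,0,0],[0,0,0,0,0,0],[0,0,0,0,0,0]]'
python3 - <<'E'
from h import *
o=status.get_obs();print(o['moment'],o['ee_pos'],Ro.from_rotvec(o['orientation']).apply([0,0,1]))
for n in('top','scene'):
    d,im,X=shot(n)
    # points near the handle plane, bracket frame
    yaw=.262;c=np.array([511.5,17.3,0]);e=np.array([[np.cos(yaw),np.sin(yaw),0],[-np.sin(yaw),np.cos(yaw),0],[0,0,1]])
    Q=(X-c)@e.T
    m=(abs(Q[...,0]+42)<9)&(Q[...,1]<-28)&(Q[...,1]>-138)&(Q[...,2]>22)&(Q[...,2]<120); P=Q[m]
    print(n,len(P)); 
    for lo in range(-140,-28,15):
        s=P[(P[:,1]>=lo)&(P[:,1]<lo+15)]
        if len(s):print(lo,len(s),np.median(s,0).round(1),np.percentile(s[:,2],[10,90]).round(1))
    p=np.polyfit(P[:,1],P[:,2],1);print('slope',p)
    r=(slice(130,250),slice(190,320)) if n=='scene' else (slice(150,240),slice(215,335))
    cv2.imwrite(f'pics/d_{n}.png',cv2.resize(im[r][:,:,::-1],(650,600 if n=='scene' else 488),interpolation=cv2.INTER_CUBIC))
E
```

```text
t: 12.25
ee_pos: [512.4, 13.5, 57.7]
orientation: [2.909, 0.381, 0.04]
ft_force: [-0.9, 1.3, 5.0]
width: 24.0
grasp_force: 30.0
t: 12.67
ee_pos: [512.8, 12.0, 58.1]
orientation: [2.821, 0.369, 0.055]
ft_force: [-2.5, 2.7, 5.6]
width: 24.1
grasp_force: 30.0
[0.45684725 0.31903633 0.06761995] [512.82319163  12.01987844  58.06194853] [ 0.07551234 -0.28430337 -0.95575597]
top 109
-140 9 [ -41.4 -127.9   83.9] [77.7 86. ]
-125 17 [ -42.2 -117.6   83.8] [79.  87.6]
-110 17 [ -41.9 -100.7   81.2] [39.6 83.9]
-95 18 [-43.1 -89.5  80.8] [39.6 83.3]
-80 13 [-42.  -72.6  80.8] [78.6 83.7]
-65 15 [-42.2 -57.   81.5] [76.3 82.6]
-50 13 [-41.9 -42.   81.4] [79.6 82.8]
-35 7 [-41.5 -31.   81. ] [79.2 83.7]
slope [1.18416196e-02 7.96826465e+01]
scene 108
-140 3 [ -43.  -125.7   82.8] [73.5 82.8]
-125 14 [ -43.6 -116.2   81.6] [70.6 85.9]
-110 17 [ -41.9 -102.9   78.4] [39.1 81.6]
-95 32 [-41.8 -90.3  37.9] [24.4 80.9]
-80 12 [-42.3 -72.4  80.1] [73.8 82.3]
-65 12 [-43.5 -55.4  80. ] [71.8 82.2]
-50 13 [-43.7 -41.8  79.5] [71.4 84.1]
-35 5 [-42.5 -31.7  81. ] [75.8 82.6]
slope [ 0.12494603 79.2041718 ]
```

View pics/d_scene.png

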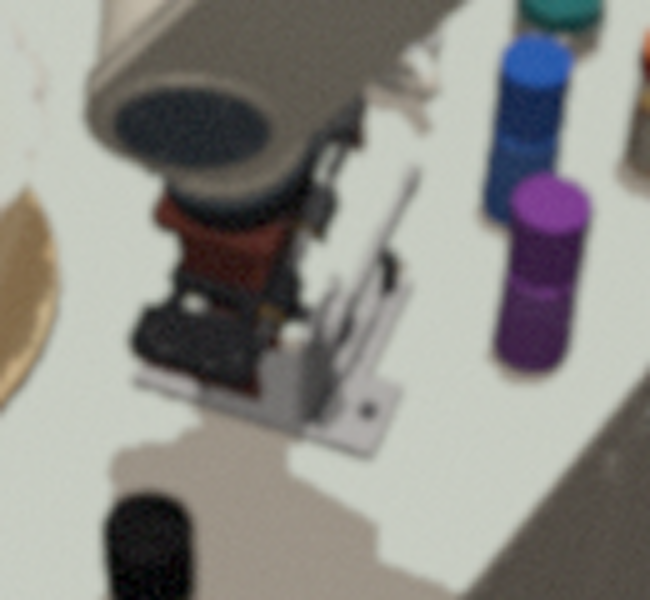

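The handle is level: its upper edge sits at about 81 mm all along, matching the 81.5 expected, and the gripper has turned 0.299. I'll hold for 0.8 s, recheck, and look at the other objects before handing in.

```bash
python3 -m jog '[[0,0,0,0,0,0],[0,0,0,0,0,0],[0,0,0,0,0,0],[0,0,0,0,0,0],[0,0,0,0,0,0]]'
python3 -m jog '[[0,0,0,0,0,0],[0,0,0,0,0,0],[0,0,0,0,0,0],[0,0,0,0,0,0],[0,0,0,0,0,0]]'
python3 - <<'E'
from h import *
yaw=.262;c=np.array([511.5,17.3,0]);e=np.array([[np.cos(yaw),np.sin(yaw),0],[-np.sin(yaw),np.cos(yaw),0],[0,0,1]])
A=[]
for k in range(4):
    for n in('top','scene'):
        d,im,X=shot(n);Q=(X-c)@e.T
        m=(abs(Q[...,0]+42)<8)&(Q[...,1]<-35)&(Q[...,1]>-108)&(Q[...,2]>68)&(Q[...,2]<100);P=Q[m];A.append((np.polyfit(P[:,1],P[:,2],1)[0],P[:,2].mean()))
    if k==0 :
        g=im.max(2);m=(g<45)&(abs(X[...,0]-446)<45)&(abs(X[...,1]-198)<45)&(X[...,2]>110);print('grinder top',X[m].mean(0),m.sum())
print(np.round(A,3).tolist(),'mean',np.mean(A,0))
E
```

```text
t: 13.18
ee_pos: [512.8, 12.0, 58.1]
orientation: [2.822, 0.368, 0.056]
ft_force: [-2.7, 4.9, 5.2]
width: 23.8
grasp_force: 30.0
t: 13.6
ee_pos: [512.8, 12.0, 58.1]
orientation: [2.822, 0.368, 0.056]
ft_force: [-1.9, 5.3, 5.0]
width: 24.1
grasp_force: 30.0
grinder top [446.01745986 197.84920968 161.39414882] 262
[[-0.02, 80.909], [0.011, 78.919], [-0.009, 81.154], [0.01, 78.488], [-0.004, 81.282], [-0.01, 78.912], [0.002, 80.871], [0.001, 78.64]] mean [-2.33400329e-03  7.98967483e+01]
```

```bash
python3 -c "from h import *;print(ticket.close_job())"
```

```text
the job is handed in; nothing more can be done
None
```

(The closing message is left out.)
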